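Torque the loose plug of a heating manifold

ROBOT

A 6-joint arm with a two-finger parallel gripper is mounted at the origin on the work surface. World frame = base frame: x ahead of the robot, y to its left, z up, the work surface at z = 0. Lengths are in m, angles in rad, forces in N, time in s.
With the tool pointing down it reaches from about 0.375 to 0.825 m from the base axis. Payload 5.5 kg.
Tool frame: the origin (TCP) lies on the centre line of the jaws, within the pads' length; the fingertips stand 19 mm ahead of it and the grasp point (between the pads) is the TCP (arm.finger_overhang is the distance from the TCP to the fingertips, in m); z points along the fingers, y is the line along which they close (so a half turn about z gives the same grasp; the last joint's range is limited). The gripper opens to 85 mm and grips with 20 to 120 N. Pads are 22 mm wide; open, the fingers measure 114 mm over their backs; the gripper's body (76 mm by 85 mm) begins 54 mm behind the grasp point. The pads swing forward as they close: fully open they stand 13 mm farther back than shut.
Start: joints at [-1.181, 0.314, -0.047, 1.21, 0, 1.571], TCP at [0.228, -0.555, 0.25] pointing down, gripper open.
Joint ranges: [-2.67, 2.67], [-0.69, 1.73], [-1.03, 1.25], [-2.08, 2.16], [-1.42, 1.45], [-3.14, 3.14]. Speed limits (rad/s): [2.39, 2.39, 3.01, 3.14, 3.14, 3.14].

INTERFACE

Orientations are given as a unit quaternion [w, x, y, z].
In Python, from workcell import readout, snapshot, camera_params, arm gives the robot as it stands. The module is installed in compiled form; this text tells all that it offers.
- The arm moves only by the shell command python3 -m pendant 'ROWS'. ROWS is JSON, a list that holds one entry, the list of rows, each a list of 5 numbers: the gripper command: -1 is shut, 1 is fully open, values between are in proportion, then the shift along the tool's x, y, z in m, then the turn about the tool's z in rad. A call has 1 to 20 rows; each row shifts and turns the commanded pose from where the row before left it, along the tool's axes as they then stand; what a row does not reach is not made up. A row lasts 1/12 s, in which the tool goes at most 41.7 mm and 7.16 degrees, less where a joint would pass 70% of its speed; a pose out of reach is approached as far as the arm can. A call with a gripper value outside its range is refused whole. The fingers move at their own pace and stop on an object; the grip force is fixed at half the most. Time passes only in rows, so rows that do not move let the fingers close. It gives the time, the measured TCP pose, the force, the opening and the grip force at its end, in the units of the state.
- readout.sense(): the state, without advancing time (a new reading comes with each control period).
- snapshot(name): name is "scene" or "top" or "wrist"; returns the picture (384x512x3 uint8, blue, green, red); there is no depth.
- camera_params(name): a dict with "fov_y" (degrees; the focal length in pixels is half the picture's height over the tangent of half this angle, whatever the lens; pixels are square), "cx", "cy" (the principal point, pixels), "rvec" (rotation vector, rad) and "tvec" (3), from world to camera coordinates, as OpenCV has them. Camera axes: x right, y down, z forward; pixel columns grow to the right and rows downward; lengths in m; the calibration is good to about 2 mm. A picture is of the moment at which its call begins: read the wrist's pose just before it. camera_params takes no time and is no camera call; for the wrist camera it gives the pose at the moment of the call.
- arm.close_job(): hands the job in; it is judged then, once.
The state is a dict: "clock": time; "qpos": joint angles; "dq": joint speeds; "joint_torque": joint torques, N m; "ee_pos": TCP position; "eef_rot": TCP orientation; "ft_force": force on the tool from outside, world axes, zero at the start; "ft_torque": the same for the moment, N m; "finger_gap": finger opening in m; "gripper_force": force on a finger pad.
Only numpy, scipy, OpenCV 4.12 (cv2) and the standard library are available. Lean on these libraries where they do the work, as an engineer would, in place of code of your own. Each camera call takes 0.05 s, during which the arm holds its last target. There are 200 camera calls.

TASK

The red blanking plug on the heating manifold is only finger-tight. Take the torque wrench from its wooden cradle, fit its ring fully down over the red plug's hexagon and tighten clockwise until the handle gives at its breakaway joint, stopping as soon as it has clearly given and well before the joint reaches the end of its travel; then take the wrench off, leaving the plug tight, and lay it back in its cradle. Leave the other things on the table where they are.

Things in the scene. Friction and masses are not known exactly. Their poses are not given: they have to be found in the camera images.
- wrench_grip (a point): Load mark of the torque wrench: middle (length, width and height) of the black handle between two yellow bands 32 mm apart; grasp here, across the handle, a straight bar 22 mm wide and 24 mm high. It lies 140 mm from the ring's centre and 90 mm from the breakaway pivot. x points along the handle away from the ring, z up.
- wrench_ring (a point): Centre of the wrench's steel ring, half-way up. Ring 18 mm high, 51 mm outside, open above and below, six-sided inside, 33.6 mm across flats, one inner flat facing the handle. x points along the wrench towards the handle, z up. With the handle straight, handle and ring share one axis and mid-height.
- wrench: The whole break-over torque wrench, 266 mm long, about 0.36 kg, centre of mass about 20 mm from the load mark towards the ring; origin and axes as wrench_ring. The breakaway pivot (upright pin) is 50 mm from the ring's centre. On the plug the steel ring slides easily but binds if it is lifted while tilted or still under load.
- breakover (a joint): Breakaway joint, rad: 0 = handle straight, grows as the handle folds clockwise (from above) against the ring, end stop 0.35. Rigid until about 13 N is pushed sideways at the load mark, then it gives, the push rising only to 16 N by the stop, and springs back straight when let off. Beyond 0.12 it has clearly given; past 0.25 is overtightening. Rigid the other way.
- plug_mark (a point): End of the white paint line on top of the red plug, 12 mm from its axis, out along plug_hex's x. The plug turns stiffly clockwise seen from above (0.25 N m, about 2 N at the load mark) for a further 15 to 60 degrees from its finger-tight start, differently each time, then it is home and stops hard. It stays where it is left.
- plug_hex (a point): Red plug's upright axis, at mid-height of the wrench's ring when fully down (93 mm over the table; its collar, on which the ring rests, 9 mm below, top 9 mm above). Hexagon 32 mm across flats, 14 mm high above the collar, then a 4 mm cone narrowing to 25 mm that leads the ring on. x is square to a flat, z up: the ring fits with the wrench along x or any 60 degrees from it, with 0.09 rad play either way.
- manifold: Grey heating manifold fixed on a 190 x 420 mm plywood board. Origin on the table under the middle port; its 40 mm bar (axis 45 mm up) runs along y, ports at y = -70, 0, 70 mm: one holds the red plug, two hold low black plugs (79 mm high). On its -x side, towards the robot, the handle can swing freely up to 70 degrees either side of -x.
- cradle_rest (a point): Where the wrench_grip point lies when the wrench is in its cradle, 45 mm above the table. x points as the wrench's x does then (ring to handle), z up.
- cradle: Fixed wooden cradle, base 210 x 80 mm and 12 mm thick, origin on the table under cradle_rest, same axes. Two uprights 16 mm thick, centred at x = -60 and 75 mm, each with a notch 29 mm wide, floor 33 mm and flared top about 55 mm above the table, in which the handle lies.
- spare_plug: Bystander: loose grey blanking plug, 39 mm wide, 44 mm tall; origin under its collar.
- tape_roll: Bystander: white roll of thread tape, 54 mm across, 14 mm high, lying flat; origin under its centre.
- screwdriver: Bystander: red-handled screwdriver, 200 mm, lying down; origin at mid length.
- ring_spanner: Bystander: plain steel spanner, 180 mm, lying flat; origin at mid length.
- mug: Bystander: blue mug, 80 mm across, 95 mm high; origin under its centre.
- elbow: Bystander: small brass elbow fitting, about 45 mm, lying down; origin under its middle.
- marker: Bystander: white marker pen, 125 mm long, 18 mm thick, lying down; origin at mid length.

How it is judged:
On the way, in this order (a step that is already met when the one before it is completed fails the run):
1. the ring sits fully down over the red plug's hexagon (horizontal distance between wrench_ring and plug_hex below 0.004 m and distance between wrench_ring and plug_hex below 0.006 m and angle between wrench_ring's own z axis and vertical below 0.15 rad), for 0.2 s.
2. with the ring on the plug, the handle gives at its breakaway joint (beyond 0.12 rad) (all of step 1 and value of joint breakover above 0.12 rad), for 0.05 s.
At the end, for the whole second after the job is handed in: The plug stays turned in from its finger-tight start (its paint mark more than 2.2 mm from where it was), and the wrench lies at rest, straight and upright, in its cradle: load mark within 15 mm of the rest point, along the cradle within 0.1 rad (distance of plug_mark from where it was at the start of the episode above 0.0022 m and distance between wrench_grip and cradle_rest below 0.015 m and angle between the x axis of wrench_ring and the x axis of cradle_rest, either way round below 0.1 rad and angle between wrench_ring's own z axis and vertical below 0.12 rad and value of joint breakover below 0.04 rad and linear speed of wrench below 0.02 m/s); the robot touches nothing.
It fails at once if the handle was pushed on past the give, towards the end of the breakaway joint's travel (beyond 0.25 rad): plug overtightened (value of joint breakover above 0.25 rad).
It fails at once if another loose thing on the table was disturbed (moved more than 30 mm) (distance of any of spare_plug, tape_roll, screwdriver, ring_spanner, mug, elbow, marker from where it was at the start of the episode above 0.03 m).
It also fails if it takes over 72 s, if anything falls off the work surface, if the arm or the gripper's body presses on something with over 40 N, if the wrist force passes 120 N, or if a joint passes its speed limit or range.

## Working session

There is one attempt and no reset: what is moved stays moved. The work goes in short steps, Python scripts to look and compute and a shell command to move; the robot and the scene stay as the last step left them, time stands still between calls to the robot, and variables do not carry over. Pictures are saved under pics/ and viewed, at most 13 in all, crops included, and the job is handed in when it is done.

```bash
mkdir -p pics
python3 - <<'E'
from workcell import readout, snapshot, camera_params
import cv2,numpy as np
s=readout.sense();print({k:np.round(v,3).tolist() for k,v in s.items()})
a=[]
for n in("scene","top"):
    im=snapshot(n);cv2.imwrite(f"pics/{n}.png",im);print(n,camera_params(n))
E
```

```text
{'clock': 0.0, 'qpos': [-1.181, 0.314, -0.048, 1.21, 0.0, 1.571], 'dq': [0.0, 0.001, 0.0, 0.0, 0.0, -0.001], 'joint_torque': [0.001, -53.959, 33.975, 0.019, 0.0, 0.0], 'ee_pos': [0.228, -0.555, 0.249], 'eef_rot': [-0.001, 0.981, 0.194, -0.0], 'ft_force': [0.792, 0.138, 0.23], 'ft_torque': [-0.025, 0.035, 0.018], 'gripper_force': 0.0, 'finger_gap': 0.086}
scene {'fov_y': 46.265459132785566, 'cx': 250.09955814366, 'cy': 184.7539971959403, 'rvec': array([ 1.92338007,  1.39413195, -0.63128497]), 'tvec': array([-0.1486053 , -0.25514012,  2.08012472])}
top {'fov_y': 56.05152585185456, 'cx': 253.2853581337346, 'cy': 190.52494117112067, 'rvec': array([ 2.22054383, -2.1707095 ,  0.09032335]), 'tvec': array([-0.03197103,  0.53655255,  1.12495765])}
```

View pics/top.png

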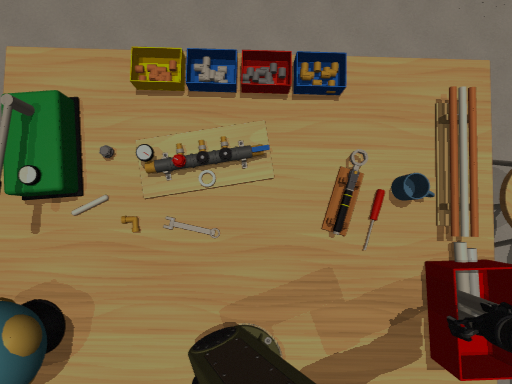

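View pics/scene.png

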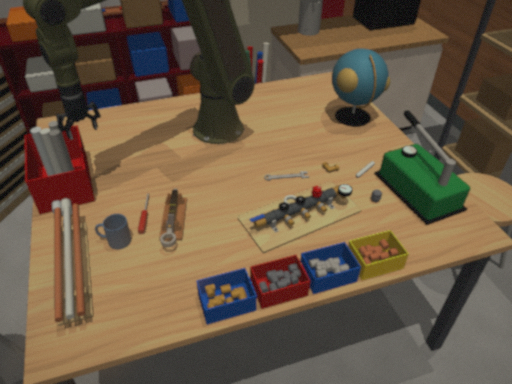

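```bash
cat > h.py <<'E'
import cv2,numpy as np
from workcell import readout, snapshot, camera_params
from scipy.spatial.transform import Rotation as R
def cam(p):
    f=192/np.tan(np.radians(p["fov_y"])/2)
    return np.array([[f,0,p["cx"]],[0,f,p["cy"]],[0,0,1]]),R.from_rotvec(np.ravel(p["rvec"])).as_matrix(),np.ravel(p["tvec"])
def toplane(p,uv,z):
    K,Rm,t=cam(p);uv=np.atleast_2d(uv).astype(float)
    d=np.c_[uv,np.ones(len(uv))]@np.linalg.inv(K).T@Rm; c=-Rm.T@t
    return c+d*((z-c[2])/d[:,2])[:,None]
def proj(p,X):
    K,Rm,t=cam(p);x=(np.atleast_2d(X)@Rm.T+t)@K.T;return x[:,:2]/x[:,2:]
def tool():
    s=readout.sense();q=s["eef_rot"];return np.array(s["ee_pos"]),R.from_quat([q[1],q[2],q[3],q[0]]),s
def shift(target,ydir=None):
    """tool-frame shift to world target, and turn about tool z to bring tool y along ydir (mod pi)"""
    p,r,s=tool();M=r.as_matrix();out=M.T@(np.array(target)-p);turn=None
    if ydir is not None:
        v=M.T@np.r_[ydir,0.];turn=np.arctan2(-v[0],v[1]);turn=(turn+np.pi/2)%np.pi-np.pi/2
    return np.round(out,4),turn
def mask(im,lo,hi):
    return cv2.inRange(cv2.cvtColor(im,cv2.COLOR_BGR2HSV),np.array(lo),np.array(hi))
def blobs(m,amin=3):
    n,_,st,c=cv2.connectedComponentsWithStats(m)
    return [(st[i,4],*np.round(c[i],1)) for i in range(1,n) if st[i,4]>=amin]
E
python3 - <<'E'
from h import *
im=cv2.imread("pics/top.png");p=camera_params("top")
m=mask(im,(0,150,90),(6,255,255))
for b in blobs(m[120:260,:],10):print("red",b[0],b[1],b[2]+120,toplane(p,(b[1],b[2]+120),.102)[0])
m=mask(im,(22,120,100),(35,255,255))
for b in blobs(m[140:250,300:400],2):print("yel",b[0],b[1]+300,b[2]+140,toplane(p,(b[1]+300,b[2]+140),.057)[0])
print("ring",toplane(p,(358,158),.054)," tail",toplane(p,(341,230),.05))
print(toplane(p,[(208,179),(107,152),(375,205),(192,227),(410,186)],0.01))
print(tool()[1].as_matrix().round(3),camera_params("wrist"))
E
```

```text
red 110 178.2 159.6 [0.61755796 0.20432854 0.102     ]
red 207 377.2 204.0 [ 0.50030726 -0.38420799  0.102     ]
yel 2 300.0 148.5 [ 0.66802854 -0.16063692  0.057     ]
yel 3 306.0 148.0 [ 0.67005943 -0.1792028   0.057     ]
yel 6 310.7 148.5 [ 0.66886666 -0.1937884   0.057     ]
yel 3 322.0 149.0 [ 0.66819066 -0.22885085  0.057     ]
yel 3 345.0 149.0 [ 0.66999521 -0.30029752  0.057     ]
yel 2 376.5 151.5 [ 0.66464474 -0.39840204  0.057     ]
yel 3 398.0 150.0 [ 0.67103297 -0.4655252   0.057     ]
yel 2 313.0 152.5 [ 0.65656449 -0.20105914  0.057     ]
yel 2 317.5 152.0 [ 0.65847402 -0.21498812  0.057     ]
yel 3 321.3 152.7 [ 0.65658599 -0.22679109  0.057     ]
yel 6 328.3 153.3 [ 0.65525834 -0.24851856  0.057     ]
yel 6 333.8 152.7 [ 0.65755856 -0.26557219  0.057     ]
yel 11 395.6 153.0 [ 0.66144469 -0.45798871  0.057     ]
yel 3 358.0 154.7 [ 0.65319613 -0.34080358  0.057     ]
yel 2 346.5 157.5 [ 0.64356795 -0.30509786  0.057     ]
yel 2 392.5 156.0 [ 0.65181484 -0.44827822  0.057     ]
yel 2 304.0 160.5 [ 0.63096721 -0.17350751  0.057     ]
yel 2 306.5 160.0 [ 0.63271231 -0.
[... 2449 characters left out ...]
0.37766533 -0.43201297  0.057     ]
yel 3 393.0 245.0 [ 0.37801461 -0.4488917   0.057     ]
yel 4 397.5 245.0 [ 0.37830052 -0.46270813  0.057     ]
ring [[ 0.64338957 -0.34175761  0.054     ]]  tail [[ 0.41986426 -0.2912116   0.05      ]]
[[ 0.57113901  0.12535556  0.01      ]
 [ 0.64995759  0.44949069  0.01      ]
 [ 0.50030872 -0.41042372  0.01      ]
 [ 0.41767202  0.17117762  0.01      ]
 [ 0.5639735  -0.52366645  0.01      ]]
[[ 0.925  0.38  -0.001]
 [ 0.38  -0.925  0.001]
 [ 0.    -0.002 -1.   ]] {'fov_y': 63.647320216407955, 'cx': 256.0943132243702, 'cy': 193.60046569575684, 'rvec': array([-2.39699711,  1.60700664,  0.24269147]), 'tvec': array([-0.59807691, -0.03788242,  0.37942874])}
```

Run:
```python
from h import *
print(shift((.513,-.306,.25),np.array([.22,.975])))
p=camera_params("wrist");K,Rm,t=cam(p);P,r,s=tool()
print("cam in tool",r.as_matrix().T@(-Rm.T@t-P),(Rm@r.as_matrix()).round(3))
```

```text
(array([ 3.582e-01, -1.215e-01, -3.000e-04]), np.float64(0.6117298457461469))
cam in tool [ 0.07459256 -0.00093415 -0.12335391] [[-0.     1.     0.   ]
 [-0.956 -0.    -0.293]
 [-0.293 -0.     0.956]]
```

```bash
python3 -m pendant '[[[1,0.036,-0.0122,0,0],[1,0.036,-0.0122,0,0],[1,0.036,-0.0122,0,0],[1,0.036,-0.0122,0,0],[1,0.036,-0.0122,0,0],[1,0.036,-0.0122,0,0],[1,0.036,-0.0122,0,0],[1,0.036,-0.0122,0,0],[1,0.036,-0.0122,0,0],[1,0.034,-0.0122,0,0],[1,0,0,0,0.1],[1,0,0,0,0.1],[1,0,0,0,0.1],[1,0,0,0,0.1],[1,0,0,0,0.1],[1,0,0,0,0.11],[1,0,0,0,0]]]'
python3 - <<'E'
from h import *
p=camera_params("wrist");im=snapshot("wrist");cv2.imwrite("pics/w1.png",im);np.save("w1.npy",p,allow_pickle=True);print(tool()[:1],tool()[1].as_matrix().round(3))
E
```

```text
clock: 1.52
ee_pos: [0.5125, -0.3059, 0.2498]
eef_rot: [-0.0, 0.994, -0.111, -0.0]
ft_force: [-0.2, -0.6, -0.1]
finger_gap: 0.0855
gripper_force: 0.0
(array([ 0.51256545, -0.30596214,  0.24987214]),) [[ 0.976 -0.216 -0.001]
 [-0.216 -0.976  0.   ]
 [-0.001 -0.    -1.   ]]
```

View pics/w1.png

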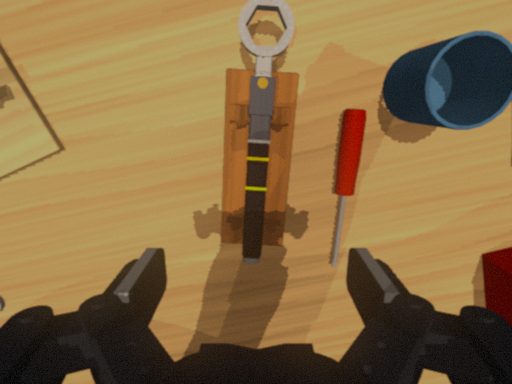

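Run:
```python
from h import *
im=cv2.imread("pics/w1.png");p=np.load("w1.npy",allow_pickle=True).item()
m=mask(im,(24,150,120),(35,255,255));m[:,:235]=0;m[:,285:]=0;m[:140]=0;m[210:]=0
print(blobs(m,20))
b=[x for x in blobs(m,20)]
B=np.array([toplane(p,(x[1],x[2]),.057)[0] for x in b]);print(B,B.mean(0))
# dark handle edges per row
g=im.max(2); c=[]
for v in list(range(145,155))+list(range(165,182))+list(range(195,235)):
    u=np.where(g[v,235:285]<60)[0]+235
    if len(u)>8:c.append(toplane(p,((u.min()+u.max())/2,v),.057)[0])
c=np.array(c);d=cv2.fitLine(c[:,:2].astype(np.float32),cv2.DIST_HUBER,0,.01,.01).ravel();print("handle line",d)
# ring: circle centre from grey mask
hs=cv2.cvtColor(im,cv2.COLOR_BGR2HSV);m=((hs[...,1]<60)&(hs[...,2]>100)).astype(np.uint8)*255
m[60:]=0;m[:,:230]=0;m[:,305:]=0
cs=max(cv2.findContours(m,0,2)[0],key=cv2.contourArea)
e=cv2.minEnclosingCircle(cs);print(e,toplane(p,e[0],.054))
gp=B.mean(0).copy();gp[2]=.045
dd=d[:2] if d[0]<0 else -d[:2]
print(shift(gp,np.array([-dd[1],dd[0]])))
```

```text
[(np.int32(74), np.float64(257.3), np.float64(158.6)), (np.int32(73), np.float64(255.8), np.float64(188.3))]
[[ 0.52695885 -0.30954588  0.057     ]
 [ 0.49617096 -0.3009578   0.057     ]] [ 0.5115649  -0.30525184  0.057     ]
handle line [ 0.96025956 -0.27910855  0.4890916  -0.2984126 ]
((266.5, 27.957626342773438), 32.463600158691406) [[ 0.64387794 -0.34469777  0.054     ]]
(array([-0.001 , -0.0004,  0.2049]), np.float64(0.06479371603218187))
```

```bash
python3 -m pendant '[[[1,-0.001,0,0.035,0.066],[1,0,0,0.035,0],[1,0,0,0.035,0],[1,0,0,0.035,0],[1,0,0,0.035,0],[1,0,0,0.03,0],[1,0,0,0,0],[-1,0,0,0,0],[-1,0,0,0,0],[-1,0,0,0,0],[-1,0,0,0,0],[-1,0,0,0,0],[-1,0,0,0,0],[-1,0,0,0,0],[-1,0,0,0,0]]]'
python3 - <<'E'
from h import *
s=tool()[2];print(s["qpos"],tool()[1].as_matrix().round(3))
E
```

```text
clock: 2.82
ee_pos: [0.5131, -0.3065, 0.0472]
eef_rot: [0.0, 0.99, -0.142, 0.001]
ft_force: [-0.8, 0.6, 8.2]
finger_gap: 0.0215
gripper_force: 60.1
[-5.38611822e-01  4.59892904e-01 -3.27736765e-01  7.80082784e-01
  2.53118539e-04  2.88894988e+00] [[ 0.959 -0.282  0.003]
 [-0.282 -0.959 -0.001]
 [ 0.003  0.001 -1.   ]]
```

```bash
python3 -m pendant '[[[1,0,0,0,0],[1,0,0,0,0],[1,0,0,0,0],[1,0,0,0,0],[1,0,0,-0.03,0],[1,0,0,-0.04,0],[1,0,0,-0.04,0],[1,0,0,-0.04,-0.12],[1,0,0,-0.04,-0.12],[1,0,0,0,-0.12],[1,0,0,0,-0.12],[1,0,0,0,-0.12],[1,0,0,0,-0.12],[1,0,0,0,-0.12],[1,0,0,0,-0.12],[1,0,0,0,-0.12],[1,0,0,0,-0.12],[1,0,0,0,-0.12],[1,0,0,0,-0.12],[1,0,0,0,-0.12]]]' && python3 -m pendant '[[[1,0,0,0,-0.12],[1,0,0,0,-0.12],[1,0,0,0,-0.12],[1,0,0,0,-0.12],[1,0,0,0,-0.12],[1,0,0,0,-0.12],[1,0,0,0,-0.12],[1,0,0,0,-0.12],[1,0,0,0,-0.12],[1,0,0,0,-0.12],[1,0,0,0,-0.12],[1,0,0,0,-0.12],[1,0,0,0,-0.142],[1,0,0,0,0]]]'
python3 - <<'E'
from h import *
# check wrench still in place from top camera after release
p=camera_params("top");im=snapshot("top");cv2.imwrite("pics/top2.png",im)
print(shift((.6175,.204,.23)),tool()[2]["qpos"],tool()[1].as_matrix().round(3))
E
```

```text
clock: 4.48
ee_pos: [0.5116, -0.3058, 0.235]
eef_rot: [-0.0, 0.802, 0.597, -0.0]
ft_force: [0.2, 1.0, 0.5]
finger_gap: 0.0854
gripper_force: 0.0
clock: 5.65
ee_pos: [0.5116, -0.3058, 0.235]
eef_rot: [-0.0, 0.149, 0.989, 0.0]
ft_force: [-0.3, 0.2, 0.7]
finger_gap: 0.0846
gripper_force: 0.0
(array([0.0523, 0.5181, 0.0051]), None) [-5.38703105e-01  3.12586283e-01 -8.31833102e-02  1.17551075e+00
 -4.29087423e-05 -2.33390150e-01] [[-0.954  0.301 -0.   ]
 [ 0.301  0.954  0.   ]
 [ 0.     0.    -1.   ]]
```

```bash
python3 -m pendant '[[[1,0.0037,0.037,0,0],[1,0.0037,0.037,0,0],[1,0.0037,0.037,0,0],[1,0.0037,0.037,0,0],[1,0.0037,0.037,0,0],[1,0.0037,0.037,0,0],[1,0.0037,0.037,0,0],[1,0.0037,0.037,0,0],[1,0.0037,0.037,0,0],[1,0.0037,0.037,0,0],[1,0.0037,0.037,0,0],[1,0.0037,0.037,0,0],[1,0.0037,0.037,0.005,0],[1,0.004,0.037,0,0],[1,0,0,0,0],[1,0,0,0,0]]]'
python3 - <<'E'
from h import *
p=camera_params("wrist");im=snapshot("wrist");cv2.imwrite("pics/w2.png",im);np.save("w2.npy",p,allow_pickle=True)
c=cv2.resize(im[100:300,130:390],None,fx=3,fy=3,interpolation=cv2.INTER_CUBIC);cv2.imwrite("pics/w2c.png",c)
print(tool()[0],p["tvec"])
E
```

```text
clock: 7.03
ee_pos: [0.6163, 0.2061, 0.2295]
eef_rot: [-0.0, 0.151, 0.989, -0.0]
ft_force: [-1.3, -0.3, 0.4]
finger_gap: 0.0853
gripper_force: 0.0
[0.61623755 0.20465381 0.22976679] [-0.38121893 -0.53486198  0.20539703]
```

View pics/w2c.png

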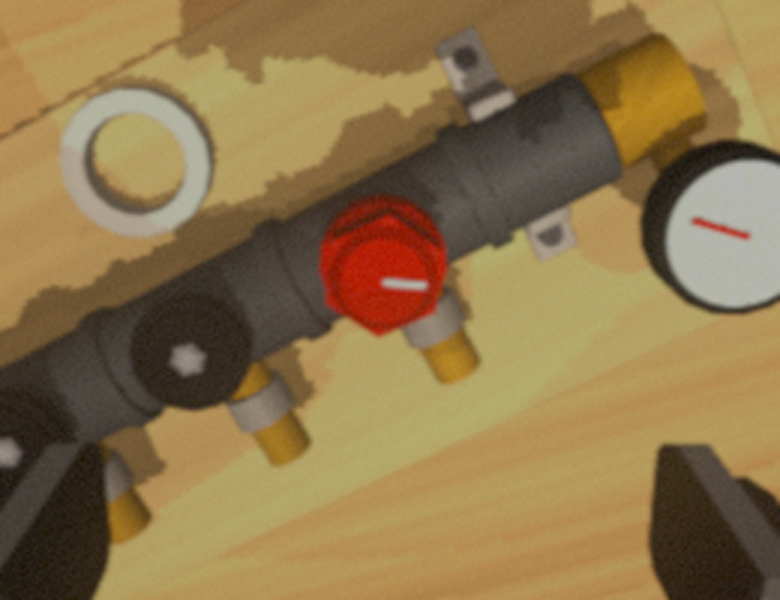

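Run:
```python
from h import *
im=cv2.imread("pics/w2.png");p=np.load("w2.npy",allow_pickle=True).item()
hs=cv2.cvtColor(im,cv2.COLOR_BGR2HSV)
x0,y0,x1,y1=232,160,285,215
sub=hs[y0:y1,x0:x1]
w=((sub[...,1]<140)&(sub[...,2]>130)).astype(np.uint8)*255
for b in blobs(w,5):print(b)
n,l,st,c=cv2.connectedComponentsWithStats(w)
ctr=np.array([258,194])-[x0,y0]
i=min(range(1,n),key=lambda i:np.hypot(*(c[i]-(np.array([265,195])-[x0,y0]))))
v,u=np.where(l==i);P=toplane(p,np.c_[u+x0,v+y0],.102)[:,:2]
d=cv2.fitLine(P.astype(np.float32),cv2.DIST_L2,0,.01,.01).ravel();t=(P-d[2:])@d[:2]
print("line dir deg",np.degrees(np.arctan2(d[1],d[0])),"ends",d[2:]+t.min()*d[:2],d[2:]+t.max()*d[:2],len(t))
# red hull of lower: all red
r=cv2.inRange(hs,np.array((0,150,60)),np.array((8,255,255)))|cv2.inRange(hs,np.array((172,150,60)),np.array((180,255,255)))
r[:150]=0;r[225:]=0;r[:,:225]=0;r[:,290:]=0
cs=max(cv2.findContours(r,0,2)[0],key=cv2.contourArea)
print("hull",cv2.minEnclosingCircle(cs),toplane(p,cv2.minEnclosingCircle(cs)[0],.093))
# bright top face
g=cv2.resize(im[y0:y1,x0:x1],None,fx=12,fy=12,interpolation=cv2.INTER_CUBIC);g=np.clip(g.astype(float)*1.4,0,255).astype(np.uint8)
# overlay the predicted top circle and hexagon for centre guess
e=d[2:]+(t.max() if d[:2]@np.array([.3,.95])>0 else t.min())*d[:2]
s=d[:2]*np.sign(d[:2]@np.array([.3,.95]));C=e-.012*s;print("centre",C)
th0=np.arctan2(s[1],s[0])
for rr,z,N in((.0125,.102,60),(.032/np.sqrt(3),.098,6)):
    a=th0+np.pi/6+np.arange(N)*2*np.pi/N
    q=proj(p,np.c_[C[0]+rr*np.cos(a),C[1]+rr*np.sin(a),np.full(N,z)])
    cv2.polylines(g,[np.int32((q-[x0,y0]+.5)*12)],True,(255,255,0),1)
cv2.imwrite("pics/w2d.png",g[:600])
```

```text
(np.int32(38), np.float64(50.9), np.float64(31.4))
(np.int32(55), np.float64(32.7), np.float64(34.3))
(np.int32(284), np.float64(27.9), np.float64(50.6))
line dir deg 68.00862 ends [0.61812847 0.20692551] [0.62293812 0.21883498] 55
hull ((257.21282958984375, 187.7668914794922), 23.26484489440918) [[0.61565755 0.20796923 0.093     ]]
centre [0.61844452 0.2077081 ]
```

View pics/w2d.png

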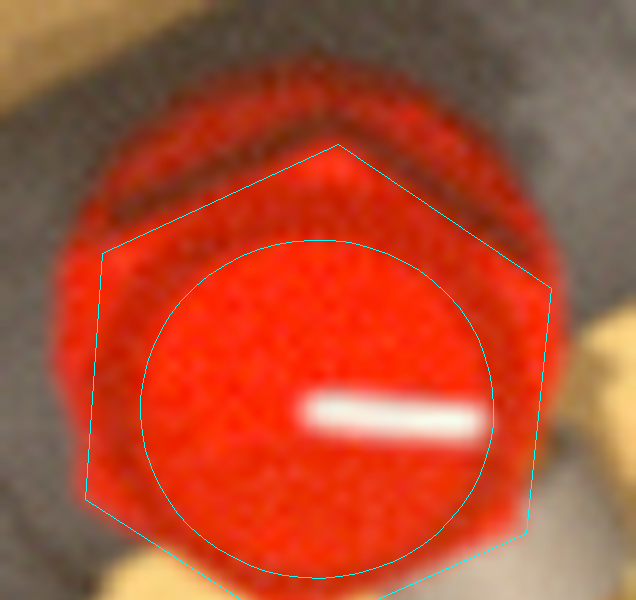

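```bash
python3 -m pendant '[[[1,-0.0035,-0.037,0,0],[1,-0.0035,-0.037,0,0],[1,-0.0035,-0.037,0,0],[1,-0.0035,-0.037,0,0],[1,-0.0035,-0.037,0,0],[1,-0.0035,-0.037,0,0],[1,-0.0035,-0.037,0,0],[1,-0.0035,-0.037,0,0],[1,-0.0035,-0.037,0,0],[1,-0.0035,-0.037,0,0],[1,-0.0035,-0.037,0,0],[1,-0.0035,-0.037,0.01,0],[1,-0.0035,-0.037,0.02,0],[1,-0.0055,-0.037,0.02,0],[1,0,0,0,0],[1,0,0,0,0]]]'
cat > wr.py <<'E'
from h import *
p=camera_params("wrist");im=snapshot("wrist");cv2.imwrite("pics/w3.png",im)
m=mask(im,(24,150,120),(35,255,255));m[:,:215]=0;m[:,300:]=0;m[:100]=0;m[260:]=0
b=sorted(blobs(m,25),key=lambda x:x[2]);print(b)
B=np.array([toplane(p,(x[1],x[2]),.057)[0] for x in b]);print(B.round(4),B.mean(0))
g=im.max(2);c=[];bc=np.array(b)[:,1:].mean(0)
for v in range(int(bc[1])-70,int(bc[1])+40):
    u0=int(bc[0])-28;u=np.where(g[v,u0:u0+56]<60)[0]+u0
    if 12<len(u)<35:c.append(toplane(p,((u.min()+u.max())/2,v),.057)[0])
c=np.array(c);d=cv2.fitLine(c[:,:2].astype(np.float32),cv2.DIST_HUBER,0,.01,.01).ravel();print("handle line",d,np.degrees(np.arctan2(d[1],d[0])),len(c))
gp=B.mean(0).copy();gp[2]=.045
dd=d[:2] if d[0]<0 else -d[:2]
print(shift(gp,np.array([-dd[1],dd[0]])),tool()[0])
E
python3 wr.py
```

```text
clock: 8.42
ee_pos: [0.5082, -0.3067, 0.1796]
eef_rot: [-0.001, 0.154, 0.988, 0.0]
ft_force: [0.1, 1.5, -0.0]
finger_gap: 0.0853
gripper_force: 0.0
[(np.int32(131), np.float64(257.6), np.float64(178.9)), (np.int32(108), np.float64(259.0), np.float64(215.5))]
[[ 0.4964 -0.3009  0.057 ]
 [ 0.5273 -0.3095  0.057 ]] [ 0.51184356 -0.3052154   0.057     ]
handle line [ 0.9590044  -0.28339124  0.49419475 -0.3000617 ] -16.462708 83
(array([-0.0025,  0.0011,  0.1356]), np.float64(-0.02019291072917806)) [ 0.5092673  -0.30562043  0.18063392]
```

```bash
python3 -m pendant '[[[1,-0.0025,0.001,0.03,-0.02],[1,0,0,0.035,0],[1,0,0,0.035,0],[1,0,0,0.0355,0],[1,0,0,0,0],[-1,0,0,0,0],[-1,0,0,0,0],[-1,0,0,0,0],[-1,0,0,0,0],[-1,0,0,0,0],[-1,0,0,0,0],[-1,0,0,0,0],[-1,0,0,0,0],[-1,0,0,-0.02,0],[-1,0,0,-0.03,0],[-1,0,0,-0.03,0],[-1,0,0,-0.03,0],[-1,0,0,-0.02,0],[-1,0,0,0,0]]]'
python3 wr.py
```

```text
clock: 10.05
ee_pos: [0.5161, -0.3057, 0.1807]
eef_rot: [0.004, 0.141, 0.99, -0.001]
ft_force: [0.2, 0.1, -3.1]
finger_gap: 0.0208
gripper_force: 59.5
[(np.int32(67), np.float64(277.3), np.float64(243.7))]
[[ 0.5669 -0.3006  0.057 ]] [ 0.56690313 -0.30059929  0.057     ]
handle line [ 0.9590216  -0.28333288  0.53133863 -0.3019547 ] -16.459223 70
(array([-0.0479,  0.019 ,  0.1331]), np.float64(0.004348562412741508)) [ 0.51504232 -0.30509751  0.1778861 ]
```

View pics/w3.png

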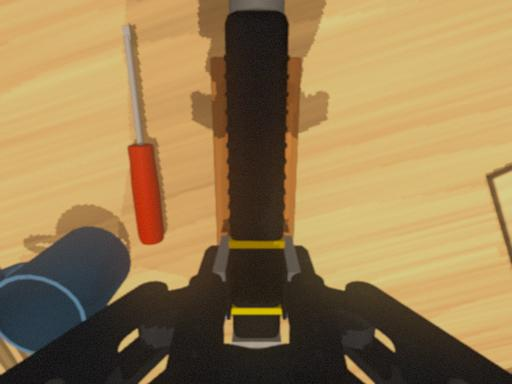

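Run:
```python
from h import *
P=[tool()[0] for _ in range(3)];print(np.round(P,4),tool()[1].as_matrix().round(3),tool()[2]["qpos"])
im=snapshot("top");cv2.imwrite("pics/top3.png",im)
```

```text
[[ 0.515  -0.3051  0.1779]
 [ 0.515  -0.3051  0.1779]
 [ 0.515  -0.3051  0.1779]] [[-0.96   0.279  0.004]
 [ 0.279  0.96  -0.002]
 [-0.005 -0.001 -1.   ]] [-5.34819045e-01  3.43801571e-01 -1.73059337e-01  1.04908910e+00
  4.99153418e-05 -2.51897174e-01]
```

```bash
cat > hand.py <<'E'
from h import *
import sys
from scipy.optimize import least_squares
p=camera_params("wrist");im=snapshot("wrist");cv2.imwrite("pics/hand.png",im)
m=mask(im,(22,120,90),(36,255,255));m[:,:225]=0;m[:,292:]=0;m[:225]=0;m[330:]=0
b=sorted(blobs(m,25),key=lambda x:x[2]);print(b)
K,_,_=cam(p)
# camera in tool frame: fixed
Rc=np.array([[0,1,0],[-.956,0,-.293],[-.293,0,.956]]);c=np.array([.0746,-.0009,-.1234])
def ray(u,v,h):
    d=Rc.T@np.linalg.solve(K,[u,v,1.]);return c+d*(h-c[2])/d[2]
g=im.max(2);ed=[]
for v in range(30,220,5):
    u=np.where(g[v,215:305]<60)[0]+215
    if len(u)>30:ed.append((u.min(),u.max(),v))
for h in (-.014,-.012,-.010,-.008,-.006):
    A=ray(*b[0][1:],h);B=ray(*b[1][1:],h)
    L=np.array([(ray(a,v,h)+ray(e,v,h))/2 for a,e,v in ed]);W=[np.linalg.norm(ray(a,v,h)-ray(e,v,h)) for a,e,v in ed]
    k=np.polyfit(L[:,0],L[:,1],1)
    print(h,"spacing",np.linalg.norm(A-B).round(4),"mid",((A+B)/2)[:2].round(4),"yaw",k[0].round(4),"y0",k[1].round(4),"w near/far",np.mean(W[-5:]).round(4),np.mean(W[:5]).round(4))
E
python3 hand.py
```

```text
[(np.int32(449), np.float64(256.5), np.float64(244.1)), (np.int32(433), np.float64(255.8), np.float64(310.6))]
-0.014 spacing 0.0306 mid [ 0.0052 -0.0009] yaw 0.0002 y0 -0.0009 w near/far 0.0177 0.0194
-0.012 spacing 0.0312 mid [ 0.0039 -0.0009] yaw 0.0002 y0 -0.0009 w near/far 0.0181 0.0197
-0.01 spacing 0.0317 mid [ 0.0027 -0.0009] yaw 0.0002 y0 -0.0009 w near/far 0.0184 0.0201
-0.008 spacing 0.0323 mid [ 0.0014 -0.0009] yaw 0.0002 y0 -0.0009 w near/far 0.0187 0.0205
-0.006 spacing 0.0329 mid [ 0.0001 -0.0009] yaw 0.0002 y0 -0.0009 w near/far 0.019 0.0208
```

Run:
```python
from h import *
im=cv2.imread("pics/w1.png");p=np.load("w1.npy",allow_pickle=True).item();g=im.max(2)
for v in range(144,256,6):
    u=np.where(g[v,232:285]<60)[0]+232
    if len(u)>5:
        q=toplane(p,[(u.min(),v),(u.max()+1,v)],.057);print(v,len(u),np.linalg.norm(q[0]-q[1]).round(4))
im=cv2.imread("pics/hand.png");g=im.max(2)
print([(v,int((g[v,215:305]<60).sum())) for v in range(10,235,15)])
a=cv2.imread("pics/top3.png")[100:260,290:420];print(cv2.imwrite("pics/t3c.png",cv2.resize(a,None,fx=4,fy=4,interpolation=cv2.INTER_CUBIC)))
```

```text
144 15 0.0173
150 18 0.0184
162 18 0.0187
168 17 0.0188
174 16 0.0189
180 16 0.0179
192 17 0.0181
198 17 0.0193
204 18 0.0194
210 17 0.0185
216 20 0.0219
222 19 0.0209
228 19 0.021
234 18 0.02
240 18 0.0202
246 18 0.0203
252 17 0.0193
[(10, 20), (25, 62), (40, 61), (55, 63), (70, 60), (85, 59), (100, 58), (115, 57), (130, 59), (145, 57), (160, 54), (175, 50), (190, 45), (205, 45), (220, 39)]
True
```

View pics/t3c.png

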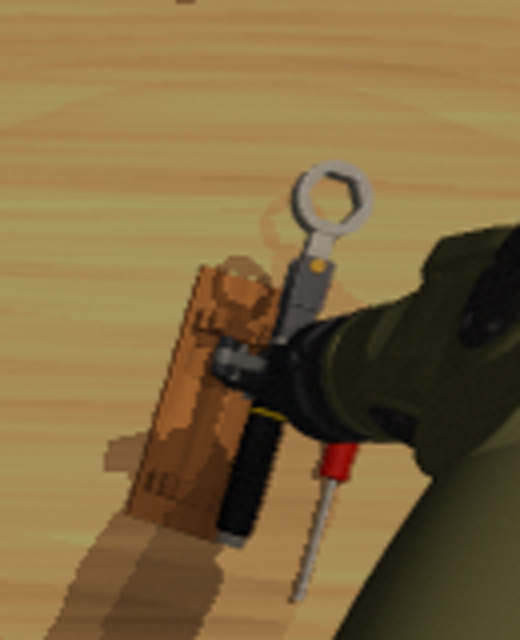

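Run:
```python
from h import *
print(shift((.5655,.080,.16)))
```

```text
(array([0.0566, 0.3832, 0.0145]), None)
```

```bash
python3 -m pendant '[[[-1,0.0057,0.038,0,0],[-1,0.0057,0.038,0,0],[-1,0.0057,0.038,0,0],[-1,0.0057,0.038,0,0],[-1,0.0057,0.038,0,0],[-1,0.0057,0.038,0,0],[-1,0.0057,0.038,0,0],[-1,0.0057,0.038,0,0],[-1,0.0057,0.038,0,0],[-1,0.0053,0.041,0,0],[-1,0,0,0,-0.12],[-1,0,0,0,-0.12],[-1,0,0,0,-0.12],[-1,0,0,0,-0.12],[-1,0,0,0,-0.12],[-1,0,0,0,-0.12],[-1,0,0,0,-0.12],[-1,0,0,0,-0.12],[-1,0,0,0,-0.12],[-1,0,0,0,-0.12]]]' >/dev/null; python3 -m pendant '[[[-1,0,0,0,-0.12],[-1,0,0,0,-0.12],[-1,0,0,0.01,-0.03],[-1,0,0,0,0],[-1,0,0,0,0]]]'
cat > ring.py <<'E'
from h import *
P,r,s=tool();M=r.as_matrix();th=np.degrees(np.arctan2(M[1,0],M[0,0]))
print("theta",th%360,"ring est",P+M@[-.138,-.0009,.003],"tcp",P,"F",np.round(s["ft_force"],1),"T",np.round(s["ft_torque"],2))
E
python3 ring.py
python3 - <<'E'
from h import *
print(shift((.5655,.080,.16),np.array([-.927,.375])))
im=snapshot("top");s=snapshot("scene")
a=cv2.resize(im[110:210,130:280],None,fx=5,fy=5,interpolation=cv2.INTER_CUBIC)
b=cv2.resize(s[140:240,230:380],None,fx=5,fy=5,interpolation=cv2.INTER_CUBIC)
cv2.imwrite("pics/t4.png",cv2.resize(np.hstack([a[:,:],b]),(800,267)));cv2.imwrite("pics/t4raw.png",im);cv2.imwrite("pics/s4raw.png",s)
E
```

```text
clock: 12.28
ee_pos: [0.5643, 0.0791, 0.163]
eef_rot: [-0.002, -0.559, 0.829, 0.001]
ft_force: [-1.0, 0.9, -3.1]
finger_gap: 0.0208
gripper_force: 60.3
theta 247.94726182210192 ring est [0.61691969 0.20661671 0.15967471] tcp [0.56428639 0.07905334 0.16301121] F [-1.   0.9 -3.1] T [-0.05  0.01 -0.03]
(array([-0.0013, -0.0008,  0.003 ]), np.float64(-0.00048681419495499867))
```

View pics/t4.png

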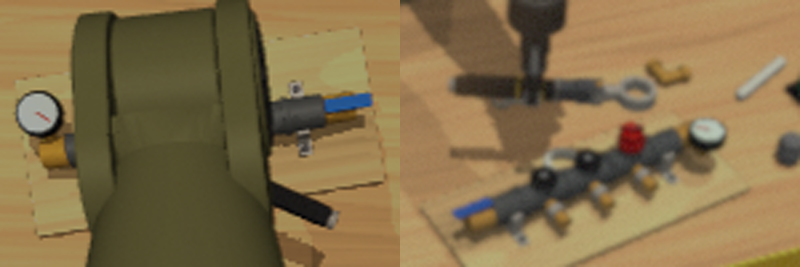

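Run:
```python
from h import *
p=camera_params("scene");s=cv2.imread("pics/s4raw.png")
print("pred ring,plugtop,plug mid",proj(p,[[.6169,.2066,.1597],[.618,.2077,.102],[.618,.2077,.09],[.5643,.079,.172],[.6169,.2066,.1497]]))
m=mask(s,(0,150,60),(8,255,255));m[:170]=0;m[215:]=0;m[:,300:335]=m[:,300:335];m[:,:300]=0;m[:,335:]=0
v,u=np.where(m>0);print("red",u.min(),u.max(),v.min(),v.max(),u.mean(),v.mean())
hs=cv2.cvtColor(s,cv2.COLOR_BGR2HSV)
m=((hs[...,1]<70)&(hs[...,2]>90)).astype(np.uint8)*255;m[:160]=0;m[186:]=0;m[:,:302]=0;m[:,330:]=0
v,u=np.where(m>0);print("ring",u.min(),u.max(),v.min(),v.max(),u.mean(),v.mean())
c=cv2.resize(s[160:212,280:345],None,fx=9,fy=9,interpolation=cv2.INTER_CUBIC);cv2.imwrite("pics/s4c.png",c)
```

```text
pred ring,plugtop,plug mid [[318.33024257 175.79428847]
 [317.11467407 188.18112511]
 [316.78469762 190.65862923]
 [279.25856684 171.21112131]
 [318.04352003 177.96053935]]
red 312 321 186 196 316.18666666666667 191.10666666666665
ring 302 325 169 180 316.09285714285716 174.17857142857142
```

View pics/s4c.png

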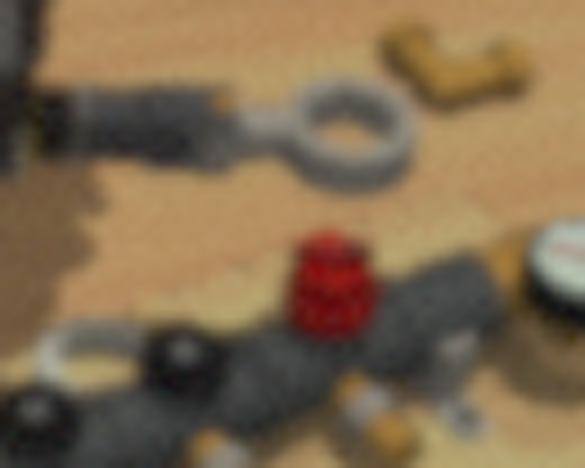

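```bash
python3 -m pendant '[[[-1,-0.0005,-0.0008,0.02,0],[-1,0,0,0.018,0],[-1,0,0,0,0],[-1,0,0,0,0]]]'>/dev/null; python3 ring.py;  python3 -m pendant '[[[-1,0,0,0.004,0],[-1,0,0,0.004,0],[-1,0,0,0.003,0],[-1,0,0,0.003,0],[-1,0,0,0,0]]]' >/dev/null; python3 ring.py
```

```text
theta 247.99569604489196 ring est [0.61859757 0.20698705 0.1235835 ] tcp [0.56606535 0.07937785 0.12675631] F [ 0.   0.4 -3.1] T [-0.05  0.03  0.02]
theta 248.01781209913207 ring est [0.61930728 0.20709902 0.10996761] tcp [0.56681845 0.07946869 0.11300603] F [-0.1 -0.2 -4.4] T [-0.06 -0.    0.  ]
```

```bash
python3 -m pendant '[[[-1,0,0,0.002,0],[-1,0,0,0.002,0],[-1,0,0,0.002,0],[-1,0,0,0,0]]]' >/dev/null; python3 ring.py;  python3 -m pendant '[[[-1,0,0,0.002,0],[-1,0,0,0.002,0],[-1,0,0,0,0]]]' >/dev/null; python3 ring.py
```

```text
theta 248.0217036202942 ring est [0.61931526 0.20712947 0.10393794] tcp [0.5668352  0.07949555 0.10697664] F [-0.3  0.1 -4.3] T [-0.03  0.02  0.02]
theta 248.02130001216284 ring est [0.61931516 0.20710741 0.09994025] tcp [0.5668341  0.07947386 0.10297764] F [-0.7 -0.2 -3.7] T [-0.08  0.   -0.06]
```

```bash
python3 -m pendant '[[[-1,0,0,0.002,0],[-1,0,0,0.002,0],[-1,0,0,0.0015,0],[-1,0,0,0,0]]]' >/dev/null; python3 ring.py;  python3 -m pendant '[[[-1,0,0,0.001,0],[-1,0,0,0.001,0],[-1,0,0,0,0]]]' >/dev/null; python3 ring.py
```

```text
theta 248.0208849480729 ring est [0.61929246 0.20709543 0.09441212] tcp [0.56681072 0.07946242 0.09746046] F [-0.   0.1 -3.5] T [-0.01  0.04  0.02]
theta 248.02058793135322 ring est [0.61969642 0.20719158 0.0929236 ] tcp [0.56721145 0.07955808 0.09589495] F [ 0.5 -0.2 -2.9] T [ 0.09 -0.01  0.01]
```

```bash
python3 -m pendant '[[[-1,0,0,0.001,0],[-1,0,0,0,0],[-1,0,0,0,0],[-1,0,0,0,0]]]' >/dev/null; python3 ring.py
```

```text
theta 248.01932626530538 ring est [0.6198935  0.20721657 0.09235607] tcp [0.56740427 0.07958376 0.09528156] F [-0.7 -0.6 -0.2] T [ 0.19 -0.05  0.06]
```

```bash
python3 -m pendant '[[[-1,-0.0001,0.0055,0,0.04],[-1,-0.0001,0.0055,0,0.04],[-1,-0.0001,0.0055,0,0.04],[-1,-0.0001,0.0055,0,0.04],[-1,0,0,0,0]]]' >/dev/null; python3 ring.py; python3 -m pendant '[[[-1,-0.0001,0.0055,0,0.04],[-1,-0.0001,0.0055,0,0.04],[-1,0,0,0,0]]]'>/dev/null; python3 ring.py
```

```text
theta 238.79354093852663 ring est [0.61941785 0.20679741 0.09219971] tcp [0.54714551 0.08923368 0.09524702] F [-1.3 -2.4  1. ] T [-0.29 -0.08 -0.11]
theta 234.27217419836114 ring est [0.61945103 0.20673272 0.09212935] tcp [0.53813611 0.09523188 0.09517169] F [-0.  -2.2  1.3] T [-0.22 -0.05 -0.05]
```

```bash
cat >> ring.py <<'E'
F=np.array(s["ft_force"]);print("tangential",-(F@M[:,1]).round(2),"radial",(F@M[:,0]).round(2),"clock",s["clock"])
E
python3 -m pendant '[[[-1,-0.0002,0.0069,0,0.05],[-1,-0.0002,0.0069,0,0.05],[-1,0,0,0,0]]]'>/dev/null; python3 ring.py
```

```text
theta 228.56801613798044 ring est [0.61934931 0.20674289 0.09202759] tcp [0.527355   0.10387642 0.09508458] F [-0.3 -3.3  1.5] T [-0.38 -0.07 -0.21]
tangential 1.97 radial 2.7 clock 15.55
```

```bash
python3 -m pendant '[[[-1,-0.0002,0.0069,0,0.05],[-1,-0.0001,0.0028,0,0.02],[-1,0,0,0,0]]]'>/dev/null; python3 ring.py
```

```text
theta 224.61070092811042 ring est [0.61946758 0.20664425 0.09196465] tcp [0.52059335 0.11037261 0.09504181] F [-2.4 -3.8  1.1] T [-0.49  0.03 -0.1 ]
tangential 1.05 radial 4.37 clock 15.8
```

```bash
python3 -m pendant '[[[-1,0.0004,0.0069,0,0.05],[-1,0.0002,0.0069,0,0.05],[-1,0,0,0,0]]]'>/dev/null; python3 ring.py
```

```text
theta 218.85529976805475 ring est [0.61920131 0.20670047 0.09228379] tcp [0.51116808 0.12082539 0.09513027] F [ 0.9 -2.4  0.3] T [-0.25 -0.36 -0.24]
tangential 2.45 radial 0.78 clock 16.05
```

```bash
python3 -m pendant '[[[-1,-0.0001,0.0069,0,0.05],[-1,-0.0001,0.0069,0,0.05],[-1,0,0,0,0]]]'>/dev/null; python3 ring.py
```

```text
theta 213.16815259416407 ring est [0.61917259 0.2066247  0.09229943] tcp [0.50316084 0.131878   0.09513082] F [ 1.5 -2.3 -0.4] T [-0.25 -0.5  -0.25]
tangential 2.73 radial -0.05 clock 16.3
```

```bash
python3 -m pendant '[[[-1,-0.0001,0.0069,0,0.05],[-1,-0.0001,0.0069,0,0.05],[-1,0,0,0,0]]]'>/dev/null; python3 ring.py
```

```text
theta 207.47059098334634 ring est [0.61914419 0.2065872  0.09237282] tcp [0.49628431 0.14372676 0.0951702 ] F [ 1.1 -1.4 -0.2] T [-0.12 -0.66 -0.26]
tangential 1.77 radial -0.31 clock 16.55
```

```bash
python3 -m pendant '[[[-1,-0.0001,0.0069,0,0.05],[-1,-0.0001,0.0069,0,0.05],[-1,0,0,0,0]]]'>/dev/null; python3 ring.py
```

```text
theta 201.77238558840077 ring est [0.61917188 0.20637758 0.09243538] tcp [0.4906768  0.15602708 0.09520122] F [ 3.  -0.6 -1.4] T [-0.2  -0.88 -0.15]
tangential 1.62 radial -2.58 clock 16.8
```

```bash
python3 -m pendant '[[[-1,-0.0003,0.0069,0,0.05],[-1,-0.0003,0.0069,0,0.05],[-1,0,0,0,0]]]'>/dev/null; python3 ring.py
```

```text
theta 196.01380664504705 ring est [0.61980831 0.20414639 0.09232838] tcp [0.48690617 0.16695792 0.09513   ] F [ 3.9 -9.2 -0. ] T [-1.69 -1.13  0.38]
tangential 9.93 radial -1.18 clock 17.05
```

```bash
python3 -m pendant '[[[-1,0,0.004,0,0.035],[-1,0,0,0,0],[-1,0,0,0,0]]]'>/dev/null; python3 ring.py
```

```text
theta 194.0795652190912 ring est [0.6201416  0.20262266 0.09233028] tcp [0.48605901 0.16994274 0.09510339] F [  5.6 -10.7  -0.8] T [-1.92 -1.3   0.35]
tangential 11.7 radial -2.85 clock 17.3
```

```bash
python3 -m pendant '[[[-1,0,0.004,0,0.04],[-1,0,0,0,0],[-1,0,0,0,0]]]'>/dev/null; python3 ring.py
```

```text
theta 191.76599166918996 ring est [0.62054398 0.20074511 0.09237427] tcp [0.48525001 0.17350593 0.09509064] F [  5.1 -11.1   0.7] T [-2.1  -1.34  0.22]
tangential 11.92 radial -2.74 clock 17.55
```

```bash
python3 -m pendant '[[[-1,0,0.004,0,0.04],[-1,0,0,0,0],[-1,0,0,0,0]]]'>/dev/null; python3 ring.py
python3 - <<'E'
from h import *
s=snapshot("scene");c=cv2.resize(s[150:220,260:345],None,fx=9,fy=8,interpolation=cv2.INTER_CUBIC);cv2.imwrite("pics/s5c.png",c)
E
```

```text
theta 189.4554018463468 ring est [0.62086011 0.19887777 0.09243574] tcp [0.48457646 0.17711702 0.09509043] F [  6.3 -11.3  -0.2] T [-2.32 -1.42  0.26]
tangential 12.14 radial -4.37 clock 17.8
```

View pics/s5c.png

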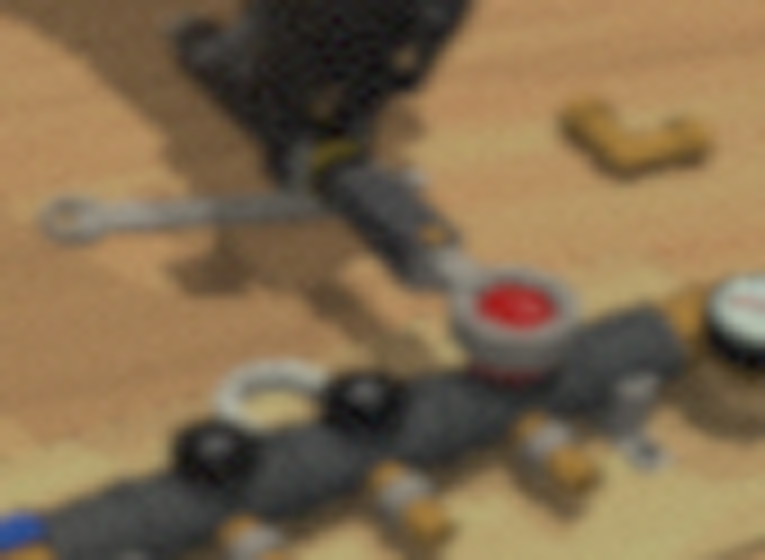

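```bash
python3 -m pendant '[[[-1,-0.0005,0.002,0,0.02],[-1,0,0,0,0],[-1,0,0,0,0]]]'>/dev/null; python3 ring.py
```

```text
theta 188.30105652344733 ring est [0.62101454 0.19789284 0.09223856] tcp [0.48432189 0.17888294 0.0949873 ] F [  5.  -11.3   1.2] T [-2.41 -1.31  0.22]
tangential 11.87 radial -3.33 clock 18.1
```

```bash
python3 -m pendant '[[[-1,0.0002,-0.0041,0,-0.045],[-1,0.0002,-0.0041,0,-0.045],[-1,0.0002,-0.0041,0,-0.04],[-1,0.0001,-0.0041,0,-0.04],[-1,0,0,0,0]]]'>/dev/null; python3 ring.py; python3 -m pendant '[[[-1,0,-0.0048,0,-0.035],[-1,0,-0.0048,0,-0.035],[-1,0,0,0,0]]]'>/dev/null; python3 ring.py
```

```text
theta 198.14128175485115 ring est [0.61929235 0.20581058 0.09261374] tcp [0.4878604  0.16371133 0.09527928] F [ 7.  -7.9 -1.3] T [-1.57 -1.44  0.37]
tangential 9.65 radial -4.24 clock 18.5167
theta 202.10884396078112 ring est [0.61910475 0.20649065 0.09263076] tcp [0.49090268 0.15539375 0.09530366] F [ 5.3 -5.1 -1.9] T [-0.86 -1.32 -0.14]
tangential 6.71 radial -2.98 clock 18.7667
```

```bash
python3 -m pendant '[[[-1,0,-0.0042,0,-0.03],[-1,0,0,0,0],[-1,0,0,0,0]]]'>/dev/null; python3 ring.py; python3 -m pendant '[[[-1,0,-0.0042,0,-0.03],[-1,0,0,0,0],[-1,0,0,0,0]]]'>/dev/null; python3 ring.py
```

```text
theta 203.7460868207731 ring est [0.61893591 0.20692499 0.0926533 ] tcp [0.4922472  0.15218341 0.09532563] F [ 4.4 -3.3 -1.6] T [-0.55 -1.19 -0.47]
tangential 4.8 radial -2.65 clock 19.0167
theta 205.46859084839545 ring est [0.61875919 0.20708877 0.09259073] tcp [0.49377433 0.14856243 0.09528568] F [ 3.9 -3.6 -0.7] T [-0.47 -1.09 -0.54]
tangential 4.93 radial -2.01 clock 19.2667
```

```bash
python3 -m pendant '[[[-1,-0.0007,-0.002,0,0],[-1,0,0,0,0],[-1,0,0,0,0]]]'>/dev/null; python3 ring.py
```

```text
theta 205.4111189647586 ring est [0.61901552 0.20643576 0.09226104] tcp [0.49397769 0.14803044 0.0951192 ] F [ 3.2  0.1 -0.2] T [ 0.04 -0.86 -0.19]
tangential 1.31 radial -2.94 clock 19.5167
```

```bash
python3 -m pendant '[[[-1,-0.0012,-0.0005,-0.001,0],[-1,0,0,0,0],[-1,0,0,0,0]]]'>/dev/null; python3 ring.py; python3 -m pendant '[[[-1,0,0,-0.001,0],[-1,0,0,-0.001,0],[-1,0,0,0,0]]]'>/dev/null; python3 ring.py
```

```text
theta 205.3691297641466 ring est [0.61921945 0.20650791 0.09260235] tcp [0.49414388 0.14819588 0.09570387] F [ 1.3 -1.1 -1.8] T [-0.12 -0.4  -0.16]
tangential 1.53 radial -0.68 clock 19.7667
theta 205.35346151627698 ring est [0.61911231 0.20648521 0.09460833] tcp [0.49402127 0.14820763 0.09773324] F [ 1.4 -1.1 -2.9] T [-0.2  -0.21 -0.16]
tangential 1.61 radial -0.77 clock 20.0167
```

Lifting freely (Fz ≈ −2.9 N, near the wrench's weight).

```bash
python3 -m pendant '[[[-1,0,-0.0005,-0.002,0],[-1,0,0,-0.002,0],[-1,0,0,-0.002,0],[-1,0,0,0,0]]]'>/dev/null; python3 ring.py; python3 -m pendant '[[[-1,0,0,-0.002,0],[-1,0,0,-0.003,0],[-1,0,0,-0.003,0],[-1,0,0,-0.003,0],[-1,0,0,0,0]]]'>/dev/null; python3 ring.py
```

```text
theta 205.3533178181994 ring est [0.61957013 0.20617795 0.10123528] tcp [0.49447712 0.14789921 0.10425809] F [-0.4  0.3 -5.2] T [-0.01  0.09  0.06]
tangential -0.43 radial 0.2 clock 20.35
theta 205.33546159576437 ring est [0.62023179 0.20616934 0.11285738] tcp [0.49511683 0.14792925 0.11571178] F [-0.8  0.6 -3.2] T [-0.02  0.03  0.01]
tangential -0.9 radial 0.41 clock 20.7667
```

```bash
python3 -m pendant '[[[-1,0,0,-0.03,0],[-1,0,0,-0.03,0],[-1,0,0,-0.02,0],[-1,0,0,0,0.12],[-1,0,0,0,0.12],[-1,0,0,0,0.12],[-1,0,0,0,0.12],[-1,0,0,0,0.12],[-1,0,0,0,0.12],[-1,0,0,0,0.01],[-1,0,0,0,0],[-1,0,0,0,0]]]'>/dev/null; python3 ring.py;python3 hand.py
python3 - <<'E'
from h import *
print(shift((.5148,-.3050,.178),np.array([.2836,.959])))
E
```

```text
theta 163.67577602733564 ring est [0.6268195  0.10817199 0.19188505] tcp [0.49463602 0.14782354 0.19490041] F [ 0.6  0.1 -3.7] T [0.05 0.08 0.06]
tangential -0.26 radial -0.54 clock 21.7667
[(np.int32(455), np.float64(256.6), np.float64(244.2)), (np.int32(418), np.float64(256.0), np.float64(310.5))]
-0.014 spacing 0.0305 mid [ 0.0052 -0.0008] yaw -0.0259 y0 0.0015 w near/far 0.0163 0.0193
-0.012 spacing 0.0311 mid [ 0.0039 -0.0008] yaw -0.0259 y0 0.0015 w near/far 0.0166 0.0197
-0.01 spacing 0.0317 mid [ 0.0027 -0.0008] yaw -0.0259 y0 0.0015 w near/far 0.0169 0.02
-0.008 spacing 0.0322 mid [ 0.0014 -0.0008] yaw -0.0259 y0 0.0015 w near/far 0.0172 0.0204
-0.006 spacing 0.0328 mid [ 0.0001 -0.0008] yaw -0.0259 y0 0.0015 w near/far 0.0175 0.0207
(array([-0.1468, -0.4288,  0.0169]), np.float64(0.0020749781828799385))
```

```bash
python3 -m pendant '[[[-1,-0.0122,-0.0357,0,0],[-1,-0.0122,-0.0357,0,0],[-1,-0.0122,-0.0357,0,0],[-1,-0.0122,-0.0357,0,0],[-1,-0.0122,-0.0357,0,0],[-1,-0.0122,-0.0357,0,0],[-1,-0.0122,-0.0357,0,0],[-1,-0.0122,-0.0357,0,0],[-1,-0.0122,-0.0357,0,0],[-1,-0.0122,-0.0357,0,0],[-1,-0.0122,-0.0357,0,0],[-1,-0.0122,-0.0357,0,0],[-1,0,0,0,0],[-1,0,0,0,0]]]'>/dev/null; python3 ring.py
python3 - <<'E'
from h import *
print(shift((.5148,-.3050,.0475),np.array([.2836,.959])))
p=camera_params("wrist");im=snapshot("wrist");cv2.imwrite("pics/w6.png",im)
E
```

```text
theta 163.3995950895456 ring est [ 0.64514933 -0.34685417  0.19142556] tcp [ 0.51315883 -0.30656609  0.19445677] F [ 0.4  0.1 -3.3] T [0.09 0.06 0.04]
tangential -0.17 radial -0.32 clock 22.9833
(array([-0.0012,  0.002 ,  0.147 ]), np.float64(-0.0022018102886285362))
```

View pics/w6.png

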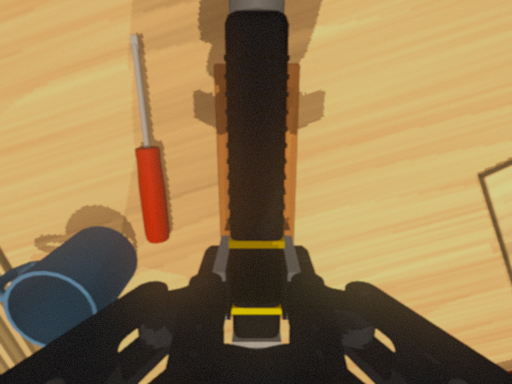

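```bash
python3 -m pendant '[[[-1,-0.001,0.001,0.035,0],[-1,0,0,0.035,0],[-1,0,0,0.035,0],[-1,0,0,0.015,0],[-1,0,0,0,0],[-1,0,0,0,0]]]'>/dev/null; python3 ring.py; python3 -m pendant '[[[-1,0,0,0.005,0],[-1,0,0,0.005,0],[-1,0,0,0.005,0],[-1,0,0,0,0]]]'>/dev/null; python3 ring.py
python3 - <<'E'
from h import *
print(shift((.5148,-.3050,.0475)))
E
```

```text
theta 163.634734754743 ring est [ 0.64635494 -0.34195139  0.07117077] tcp [ 0.51420556 -0.30220911  0.07447267] F [-0.2 -0.6 -2.8] T [-0.07  0.04 -0.04]
tangential 0.61 radial -0.01 clock 23.5333
theta 163.52061692577047 ring est [ 0.64677525 -0.34374921  0.05678248] tcp [ 0.51469904 -0.30373954  0.05976749] F [ 0.1 -0.1 -4.3] T [0.06 0.11 0.  ]
tangential 0.08 radial -0.14 clock 23.8667
(array([-0.0005, -0.0012,  0.0123]), None)
```

```bash
python3 -m pendant '[[[-1,-0.0005,-0.001,0.004,0],[-1,0,0,0.004,0],[-1,0,0,0.003,0],[-1,0,0,0,0]]]'>/dev/null; python3 ring.py; python3 -m pendant '[[[-1,0,0,0.001,0],[-1,0,0,0,0],[-1,0,0,0,0]]]'>/dev/null; python3 ring.py
```

```text
theta 163.5049308110619 ring est [ 0.64647411 -0.34477553  0.04493613] tcp [ 0.51441222 -0.30473174  0.04809231] F [ 0.2  0.3 -3.7] T [0.04 0.11 0.01]
tangential -0.33 radial -0.14 clock 24.2
theta 163.51415570425934 ring est [ 0.64710269 -0.34500214  0.0450783 ] tcp [ 0.5150306  -0.30497735  0.04804304] F [ 0.4  0.3 -3.5] T [0.05 0.06 0.01]
tangential -0.37 radial -0.3 clock 24.45
```

```bash
python3 -m pendant '[[[-1,0,0,0.0015,0],[-1,0,0,0.001,0],[-1,0,0,0,0],[-1,0,0,0,0]]]'>/dev/null; python3 ring.py
```

```text
theta 163.5101091995573 ring est [ 0.6472258  -0.34513282  0.04475766] tcp [ 0.51515399 -0.30509718  0.04758539] F [-6.2  3.3 13.4] T [ 0.65  1.09 -0.01]
tangential -1.42 radial 6.82 clock 24.7833
```

Seated; release, rise and check.

```bash
python3 -m pendant '[[[-1,0,0,-0.0015,0],[1,0,0,0,0],[1,0,0,0,0],[1,0,0,0,0],[1,0,0,0,0],[1,0,0,0,0],[1,0,0,-0.03,0],[1,0,0,-0.035,0],[1,0,0,-0.035,0],[1,0,0,-0.035,0],[1,0,0,0,0],[1,0,0,0,0],[1,0,0,0,0],[1,0,0,0,0]]]'; python3 wr.py
python3 - <<'E'
from h import *
p=camera_params("top");im=snapshot("top");a=cv2.imread("pics/top.png")
d=(cv2.absdiff(cv2.GaussianBlur(im,(5,5),0),cv2.GaussianBlur(a,(5,5),0)).max(2)>45).astype(np.uint8)*255
print([b for b in blobs(d,15)])
m=mask(im,(0,0,150),(180,60,255))[150:172,170:190];print(cv2.countNonZero(m))
E
```

```text
clock: 25.95
ee_pos: [0.514, -0.3044, 0.1803]
eef_rot: [-0.001, 0.143, 0.99, 0.001]
ft_force: [-0.4, 0.1, 0.3]
finger_gap: 0.0853
gripper_force: 0.0
[(np.int32(128), np.float64(255.5), np.float64(173.1)), (np.int32(123), np.float64(255.2), np.float64(210.1))]
[[ 0.4971 -0.2991  0.057 ]
 [ 0.5278 -0.3085  0.057 ]] [ 0.51245574 -0.30379609  0.057     ]
handle line [ 0.95858204 -0.28481662  0.50468856 -0.3013557 ] -16.547886 85
(array([0.0011, 0.    , 0.1351]), np.float64(0.0010123747433206098)) [ 0.51387706 -0.30432636  0.18007687]
[(np.int32(11910), np.float64(388.8), np.float64(262.3)), (np.int32(342), np.float64(455.1), np.float64(191.9)), (np.int32(2310), np.float64(475.8), np.float64(204.2)), (np.int32(73), np.float64(340.0), np.float64(189.0)), (np.int32(19), np.float64(446.5), np.float64(219.3)), (np.int32(85), np.float64(351.1), np.float64(222.4)), (np.int32(2106), np.float64(309.2), np.float64(276.7)), (np.int32(2915), np.float64(442.2), np.float64(307.4)), (np.int32(122), np.float64(463.2), np.float64(280.8)), (np.int32(1089), np.float64(491.7), np.float64(327.6)), (np.int32(38), np.float64(422.2), np.float64(326.8)), (np.int32(551), np.float64(220.6), np.float64(334.4)), (np.int32(1274), np.float64(414.0), np.float64(373.5)), (np.int32(15), np.float64(457.8), np.float64(340.4)), (np.int32(533), np.float64(182.6), np.float64(371.4)), (np.int32(27), np.float64(283.8), np.float64(351.0)), (np.int32(793), np.float64(298.6), np.float64(373.2))]
3
```

```bash
python3 -c "
from workcell import arm
print(arm.close_job())"
```

```text
the job is handed in; nothing more can be done
None
```

I tightened the red plug about 45° until it was home and the handle gave at roughly 0.18 rad (estimated from arm position, joint not read directly); the wrench is back in its cradle within about 2 mm of where it started, and the job is handed in, though no verdict came back.

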